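# Slip-angle test of a polished insert on a wedge-raised plate

### The job

Do a slip test: push the loose wedge under the hinged plate, without forcing or jamming it, so that the plate tilts slowly until the low insert lying on it just begins to slide, then stop and keep that angle so that the low insert creeps gently down against the stop bar while the taller insert stays where it is. Leave the plate propped on the wedge at that angle; do not touch the plate or the inserts, and leave the things lying around alone.

Things in the scene. Friction and masses are not known exactly. Their poses are not given: they have to be found in the camera images.
- rig: Fixed slip-test rig, a dark steel slab 142 (x) x 395 (y) x 8 mm; y points from its hinge end to its wedge end, z up. Origin on the bench, on the lengthwise centre line; slab from y = -110 to 285. Two rails 12 mm high on the slab form a 63 mm wide channel along y, centred on x = 0, from y = -25 to 275; the wedge slides in it with 1.5 mm play each side.
- plate (a joint): Tilt (rad) of the hinged steel plate: 0 = level, grows as its free (+y) end rises; falls back to 0 unless propped by the wedge. Hinge axis at y = -85, z = 42 in the rig's frame. Plate 128 wide (x), 182 long, 8 thick; level, its top is at z = 52, from y = -87 to 95. Ribs 4 mm high part its top into two lanes.
- nose_bar (a point): Middle of the round bar (radius 8 mm) across the underside of the plate's free end, on the bar's axis; moves with the plate. At y = 85, z = 38 in the rig's frame when level, so its underside is 22 mm above the slab. The wedge's slope lifts it; the wedge should meet it slowly (15 mm/s), for a knock counts as force. Axes as the plate's.
- plate_stop (a point): Point on the plate's top face at the foot of the stop bar's face, on the centre line. The stop bar (10 mm high) crosses the plate near the hinge. Moves with the plate. Axes: x across, y up the plate towards its free end, z normal to the plate.
- wedge: Loose aluminium wedge, 60 mm wide (x), 0.4 kg. Origin under the middle of its thin nose; y from nose to back. Its top slopes up from 12 mm at y = 0 to 80 at y = 127. Pushed to -y it meets the nose bar when its origin is about 17 mm past the bar's axis; each further 1 mm tilts the plate about 0.0032 rad. Needs up to 12 N; stays where left. Over 25 N between wedge and rig is too rough.
- wedge_tab (a point): Middle of the top edge of the wedge's upright push tab: 22 wide (x), 12 thick (y), top 100 mm above the wedge's underside (108 above the bench), 175 mm behind the nose and 42 mm clear behind the slope's back. Its flat rear face (6 mm behind this point) can be pushed with closed fingers, or the tab pinched across its width from above. Axes as the wedge's.
- low_insert: Low aluminium insert 34 x 42 (y) x 22 high with a polished underside: the one to slide. Origin at the centre of its underside. In one of the two lanes (31 mm off centre), its centre 75 to 100 mm up from the stop face; 21 mm when against the stop. Its slip angle is unknown, 0.12 to 0.26 rad; the steeper beyond it, the faster it slides. Over 0.25 m/s is too fast.
- tall_insert: Taller aluminium insert, 36 x 36 x 36 high, rougher underside, in the other lane, its centre 75 to 100 mm up from the stop face. Origin at the centre of its underside. Starts to slide only when the tangent of the tilt is about 1.25 times that for the low insert; must stay up the plate.
- parallel: Ground steel parallel 12 x 85 x 18 lying on the bench on the robot's side of the rig; bystander. Origin at the centre of its underside.
- eyepiece: Black spare eyepiece standing on the bench, 47 mm diameter, 63 high, beyond the hinge end of the rig; bystander. Origin at the centre of its underside.
Things that resemble listed ones, but are neither listed nor needed, are in the scene too. What is shaped like the tall_insert but purple is not meant.

How it is judged (in metres and radians):
On the way, in this order (a step that is already met when the one before it is completed fails the run):
1. the wedge has begun to raise the plate, the low insert still up the plate (value of joint plate above 0.06 rad and y of low_insert in the frame of plate_stop above 0.05 m), for 0.2 s.
2. the low insert has slid down to the stop bar with the plate kept tilted (y of low_insert in the frame of plate_stop below 0.027 m and value of joint plate above 0.1 rad), for 0.2 s.
At the end, for the whole second after the job is handed in: The low insert lies flat on the plate against the stop bar (within 6 mm) and at rest, the tall insert is still up the plate (centre more than 45 mm from the stop face), the plate is still propped (tilt over 0.1 rad) and wedge and plate are at rest (all of step 2 and z of low_insert in the frame of plate_stop between -0.004 and 0.006 m and linear speed of low_insert below 0.02 m/s and y of tall_insert in the frame of plate_stop above 0.045 m and velocity of joint plate below 0.05 rad/s and linear speed of wedge below 0.01 m/s); the robot touches nothing.
It fails at once if the low insert slides faster than 0.25 m/s (linear speed of low_insert above 0.25 m/s).
It fails at once if the tall insert slides down the plate (centre within 45 mm of the stop face) (y of tall_insert in the frame of plate_stop below 0.045 m).
It fails at once if the wedge is pressed or jammed against the rig with more than 25 N (contact force between wedge and rig above 25 N).
It fails at once if the robot touches an insert, or the plate or rig with more than 2 N (contact force between any of the arm, the fingers and low_insert above 0.3 N or contact force between any of the arm, the fingers and tall_insert above 0.3 N or contact force between any of the arm, the fingers and rig above 2 N).
It fails at once if a bystander (parallel, eyepiece) is moved more than 20 mm (distance of any of parallel, eyepiece from where it was at the start of the episode above 0.02 m).
It also fails if it takes over 72 s, if anything falls off the work surface, if the arm or the gripper's body presses on something with over 40 N, if the wrist force passes 120 N, or if a joint passes its speed limit or range.

### The arm

A 7-joint arm with a two-finger parallel gripper is mounted at the origin on the work surface; the furniture and walls round the work are solid. World frame = base frame: x ahead of the robot, y to its left, z up, the work surface at z = 0. Lengths are in mm, angles in rad, forces in N, time in s.
With the tool pointing down it reaches from about 425 to 1025 mm from the base axis. Payload 9.4 kg.
Tool frame: the origin (TCP) lies at the very end of the fingers, on their centre line; the grasp point (between the pads) lies bot.tcp_to_grasp behind it (bot.tcp_to_grasp is the distance from the TCP to the grasp point, in mm); z points along the fingers, y is the line along which they close (so a half turn about z gives the same grasp; the last joint's range is limited). The gripper opens to 93 mm and grips with 3 to 60 N. Pads are 15 mm wide; open, the fingers measure 128 mm over their backs; the gripper's body (75 mm by 188 mm) begins 65 mm behind the grasp point.
Start: joints at [-1.325, 0.599, -0.003, 1.599, 0.002, 0.943, -0.08], TCP at [229.993, 687.552, 182.718] pointing down, gripper open.
Joint ranges: [-2.57, 2.57], [-0.35, 1.97], [-1.29, 1.29], [0.11, 2.56], [-1.05, 4.19], [0.11, 1.86], [-2.63, 2.63]. Speed limits (rad/s): [2.22, 2.22, 3.01, 3.01, 3.14, 3.14, 3.14].

### API

Orientations are given as a unit quaternion [w, x, y, z].
In Python, from bench import bot, get_image, camera_model gives the robot as it stands.
- The arm moves only by the tool play_rows, never from a script. Its argument "targets" is a list of rows, each a list of 6 numbers: the shift along the tool's x, y, z in m, then the turn, a rotation vector about the tool's x, y, z in rad. A call has 1 to 20 rows; each row shifts and turns the commanded pose from where the row before left it, along the tool's axes as they then stand; what a row does not reach is not made up. A row lasts 1/12 s, in which the tool goes at most 41.7 mm and 7.16 degrees, less where a joint would pass 70% of its speed; a pose out of reach is approached as far as the arm can. A call is refused whole if a number of a shift passes 0.0417 or a number of a turn 0.125, either way. A call with a gripper value outside its range is refused whole. "hand" is the finger opening in m, from 0 to 0.093, set as the call begins (left out, the last holds). The fingers move at their own pace and stop on an object; "newtons" is the grip in N (left out, the last holds). Time passes only in rows, so rows that do not move let the fingers close. It gives the time, the measured TCP pose, the force, the opening and the grip force at its end, in the units of the state.
- bot.get_obs(): the state, without advancing time (a new reading comes with each control period).
- get_image(name): name is "side" or "top"; returns the picture (400x640x3 uint8, red, green, blue); there is no depth.
- camera_model(name): a dict with "camera_matrix" (3x3 intrinsics, pixels), "k1" (the pictures are not rectified: a ray, as slopes to the right and down, at radius r is drawn at 1 + k1 r^2 times it, then the intrinsics apply), "R" (3x3) and "t" (3): a world point X has camera coordinates R X + t. Camera axes: x right, y down, z forward; pixel columns grow to the right and rows downward; lengths in mm; the calibration is good to about 2 mm. A picture is of the moment at which its call begins. camera_model takes no time and is no camera call.
- bot.hand_in(): hands the job in; it is judged then, once.
The state is a dict: "t": time; "joints": joint angles; "dq": joint speeds; "joint_efforts": joint torques, N m; "position": TCP position; "orientation": TCP orientation; "force": force on the tool from outside, world axes, zero at the start; "torque": the same for the moment, N m; "finger_gap": finger opening in mm; "gripper_force": force on a finger pad.
Only numpy, scipy, OpenCV 4.12 (cv2) and the standard library are available. Lean on these libraries where they do the work, as an engineer would, in place of code of your own. Each camera call takes 0.05 s, during which the arm holds its last target. There are 200 camera calls.

## Working session

There is one attempt and no reset: what is moved stays moved. The work goes in short steps, Python scripts to look and compute and a tool call to move; the robot and the scene stay as the last step left them, time stands still between calls to the robot, and variables do not carry over. Pictures are saved under pics/ and viewed, at most 10 in all, crops included, and the job is handed in when it is done.

Besides the shell and the picture viewer there is one more tool, called as name([rows], argument=value, ...), one row to a line, values as JSON. play_rows: Moves the arm, as the interface text tells. Its arguments: {"type":"object","properties":{"targets":{"type":"array"},"hand":{"type":"number"},"newtons":{"type":"number"}},"required":["targets"]}

```bash
mkdir -p pics; ls
python3 - <<'E'
from bench import bot, get_image, camera_model
import cv2
for n in("side","top"):
    cv2.imwrite(f"pics/{n}0.png",get_image(n)[:,:,::-1]); m=camera_model(n); print(n,m)
o=bot.get_obs(); print(o, bot.tcp_to_grasp)
E
```

```text
pics
side {'camera_matrix': array([[474.74748737,   0.        , 318.3289876 ],
       [  0.        , 474.74748737, 191.91208637],
       [  0.        ,   0.        ,   1.        ]]), 'k1': -0.0287672604318092, 'R': array([[-0.99966207,  0.00738348,  0.02492453],
       [-0.01928662,  0.43220009, -0.90157146],
       [-0.01742912, -0.9017475 , -0.43191164]]), 't': array([ 352.2309377 ,   76.62778284, 1198.80169631])}
top {'camera_matrix': array([[436.83307483,   0.        , 321.20993668],
       [  0.        , 436.83307483, 208.89847856],
       [  0.        ,   0.        ,   1.        ]]), 'k1': 0.03280227377498554, 'R': array([[ 1.57279435e-02, -9.99868377e-01,  3.98257937e-03],
       [-9.82259052e-01, -1.61951057e-02, -1.86828459e-01],
       [ 1.86868366e-01, -9.73497193e-04, -9.82384480e-01]]), 't': array([ 92.70652991, 362.39789925, 979.00076521])}
{'t': 0.1, 'joints': array([-1.32469484,  0.60002209, -0.00249545,  1.60006116,  0.00183787,
        0.94289691, -0.07978398]), 'dq': array([ 0.00049669, -0.00325475, -0.00025788, -0.00252379, -0.00077884,
       -0.00095288,  0.00175164]), 'joint_efforts': array([ 4.38707240e-03, -7.66555524e+01,  1.50183231e+00, -2.52938855e+01,
       -5.23375953e-02,  1.35473156e-02,  1.18034877e-04]), 'position': array([229.89119715, 687.06959816, 181.95967487]), 'orientation': array([-1.82103702e-05,  1.60672621e-01,  9.87007511e-01, -6.93490300e-04]), 'force': array([-0.3451424 , -0.33846723,  0.90630299]), 'torque': array([ 0.02056576, -0.00084549,  0.03360988]), 'gripper_force': 0.0, 'finger_gap': 93.37009353015353} 18.8
```

View pics/side0.png

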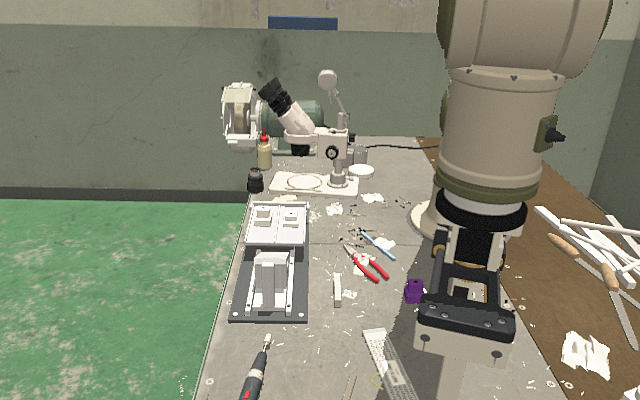

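View pics/top0.png

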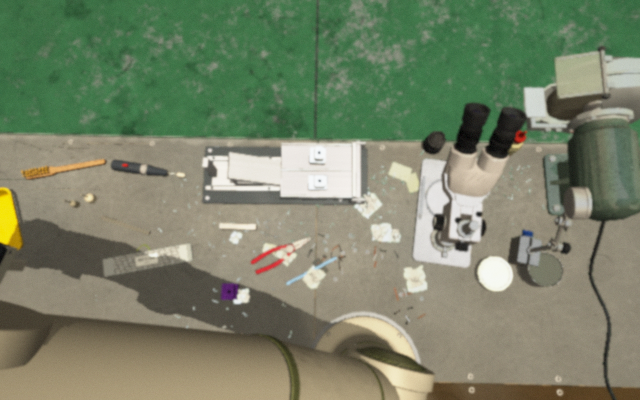

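The side view shows the rig at about (230–310, 200–320) with the wedge in front. In the top view the rig is at about (203–367, 145–204), with the wedge to the left and the plate with two inserts at (318,153) and (318,182). I'll enlarge the rig in both views.

```bash
cat > h.py <<'E'
import numpy as np, cv2
from bench import bot, get_image, camera_model
def ray(n,u,v):
    m=camera_model(n);K=m['camera_matrix'];p=np.array([(u-K[0,2])/K[0,0],(v-K[1,2])/K[1,1]])
    s=p.copy()
    for _ in range(20): s=p/(1+m['k1']*(s@s))
    return -m['R'].T@m['t'], m['R'].T@np.array([*s,1])
def onz(n,u,v,z):
    c,d=ray(n,u,v); return c+d*(z-c[2])/d[2]
def proj(n,X):
    m=camera_model(n);K=m['camera_matrix'];c=m['R']@np.asarray(X,float)+m['t'];s=c[:2]/c[2];s=s*(1+m['k1']*(s@s))
    return s*K[0,0]+K[:2,2]
def two(a,b):
    c1,d1=ray('side',*a);c2,d2=ray('top',*b)
    s=np.linalg.lstsq(np.c_[d1,-d2],c2-c1,rcond=None)[0]; p,q=c1+d1*s[0],c2+d2*s[1]
    return (p+q)/2, np.linalg.norm(p-q)
E
python3 - <<'E'
import cv2
a=cv2.imread('pics/side0.png')[190:330,220:320]; b=cv2.imread('pics/top0.png')[135:215,195:380]
cv2.imwrite('pics/sc.png',cv2.resize(a,None,fx=4.2,fy=4.2,interpolation=cv2.INTER_CUBIC))
cv2.imwrite('pics/tc.png',cv2.resize(b,None,fx=4.2,fy=4.2,interpolation=cv2.INTER_CUBIC))
E
```

```text
(no output)
```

View pics/sc.png

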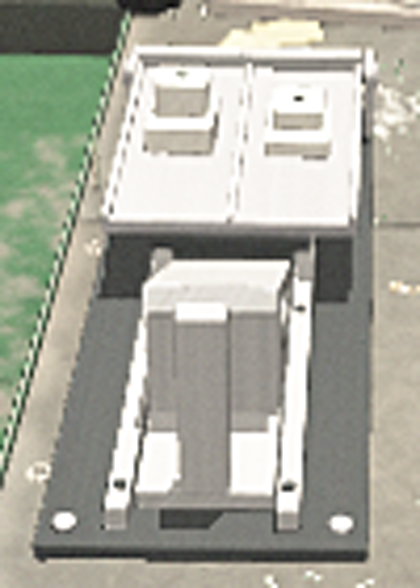

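View pics/tc.png

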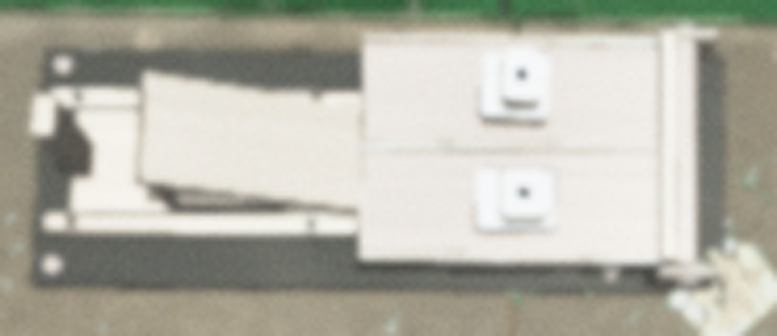

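Run:
```python
from h import *
np.set_printoptions(precision=1,suppress=True)
S=lambda x,y:(220+(x+.5)/4.2-.5,190+(y+.5)/4.2-.5)
T=lambda x,y:(195+(x+.5)/4.2-.5,135+(y+.5)/4.2-.5)
for n,a in dict(fl=(36,545),fr=(367,547)).items(): print('side slab8',n,onz('side',*S(*a),8))
for n,a in dict(l1=(47,48),l2=(35,286),r1=(727,45),r2=(722,290)).items(): print('top slab8',n,onz('top',*T(*a),8))
print('tab top', two(S(201,311),T(43,114)), 'side@108',onz('side',*S(201,311),108),'top@108',onz('top',*T(43,114),108))
for n,a,b in [('farIns',(181,75),(521,74)),('nearIns',(298,98),(523,192))]: print(n,two(S(*a),T(*b)))
for n,a,b in [('screwL',(64,521),(62,64)),('screwR',(341,524),(52,263)),('railscrL',(120,485),(76,97)),('railscrR',(290,487),(73,222)),('wedgebackL',(147,308),(142,182)if 0 else (148,72)),('wedgebackR',(277,316),(142,182))]: print(n,two(S(*a),T(*b)))
```

```text
side slab8 fl [515.2 385.2   8. ]
side slab8 fr [375.6 383.1   8. ]
top slab8 l1 [517.  382.1   8. ]
top slab8 l2 [376.1 379.9   8. ]
top slab8 r1 [525.9 -12.7   8. ]
top slab8 r2 [380.3  -9.4   8. ]
tab top (array([446.8, 354.5, 107.1]), np.float64(1.4392061546881505)) side@108 [446.  356.1 108. ] top@108 [447.3 354.2 108. ]
farIns (array([479.7, 106.4,  87.5]), np.float64(1.0432999828746412))
nearIns (array([418. , 104.3,  73.9]), np.float64(1.4177524873277851))
screwL (array([506. , 372.2,  10.4]), np.float64(1.45201833885541))
screwR (array([388. , 370.7,  10. ]), np.float64(2.2767531035265387))
railscrL (array([483.1, 360.3,  20.6]), np.float64(1.4824959946733254))
railscrR (array([410.2, 358. ,  19.1]), np.float64(1.7057156687417616))
wedgebackL (array([477.8, 307.8,  77.3]), np.float64(6.325575553891316))
wedgebackR (array([419. , 308.5,  74.1]), np.float64(3.309955010179785))
```

play_rows([
  [0,0,0,0,0,0.123],
  [0,0,0,0,0,0.123],
  [0,0,0,0,0,0.123],
  [0,0,0,0,0,0.123],
  [0,0,0,0,0,0.123],
  [0,0,0,0,0,0.123],
  [0,0,0,0,0,0.123],
  [0,0,0,0,0,0.123],
  [0,0,0,0,0,0.123],
  [0,0,0,0,0,0.123],
  [0,0,0,0,0,0],
], hand=0, newtons=20)

```text
t: 1.02
position: [229.6, 687.4, 182.1]
orientation: [0.0, 0.703, 0.712, -0.0]
force: [0.3, -0.3, -0.1]
finger_gap: 24.5
gripper_force: 0.0
```

play_rows([
  [-0.015,0.012,0,0,0,0],
  [-0.019,0.015,0,0,0,0],
  [-0.019,0.015,0,0,0,0],
  [-0.019,0.015,0,0,0,0],
  [-0.019,0.015,0,0,0,0],
  [-0.019,0.015,0,0,0,0],
  [-0.019,0.015,0,0,0,0],
  [-0.019,0.015,0,0,0,0],
  [-0.019,0.015,0,0,0,0],
  [-0.019,0.015,0,0,0,0],
  [-0.019,0.015,0,0,0,0],
  [-0.019,0.015,0,0,0,0],
  [-0.019,0.015,0,0,0,0],
  [-0.019,0.015,0,0,0,0],
  [-0.01,0.01,0,0,0,0],
  [0,0,0,0,0,0],
  [0,0,0,0,0,0],
])

```text
t: 2.43
position: [452.0, 419.6, 182.7]
orientation: [-0.0, 0.7, 0.714, 0.0]
force: [0.1, 0.0, -0.6]
finger_gap: 0.7
gripper_force: 0.0
```

play_rows([
  [-0.008,-0.002,0.005,0,0,0],
  [-0.01,-0.002,0.015,0,0,0],
  [-0.01,-0.002,0.015,0,0,0],
  [0,0,0.015,0,0,0],
  [0,0,0.015,0,0,0],
  [0,0,0.015,0,0,0],
  [0,0,0.015,0,0,0],
  [0,0,0.012,0,0,0],
  [0,0,0.006,0,0,0],
  [0,0,0,0,0,0],
  [0,0,0,0,0,0],
])

```text
t: 3.35
position: [446.1, 391.6, 69.7]
orientation: [-0.0, 0.7, 0.714, -0.0]
force: [-0.2, -0.1, -0.3]
finger_gap: 0.3
gripper_force: 0.0
```

Run:
```python
from h import *
a=get_image('side')[:,:,::-1];b=get_image('top')[:,:,::-1]
cv2.imwrite('pics/side1.png',a);cv2.imwrite('pics/top1.png',b)
A=cv2.resize(a[190:340,220:330],None,fx=3.5,fy=3.5,interpolation=cv2.INTER_CUBIC)
B=cv2.resize(b[130:215,180:290],None,fx=3.5,fy=3.5,interpolation=cv2.INTER_CUBIC)
c=np.zeros((525,790,3),np.uint8);c[:A.shape[0],:A.shape[1]]=A;c[:B.shape[0],395:395+B.shape[1]]=B
cv2.imwrite('pics/c1.png',c); o=bot.get_obs();print(o['position'],o['force'],o['t'])
```

```text
[446.62588093 391.78411821  70.39451468] [ 0.52910774 -0.0480969   0.09745055] 3.45
```

View pics/c1.png

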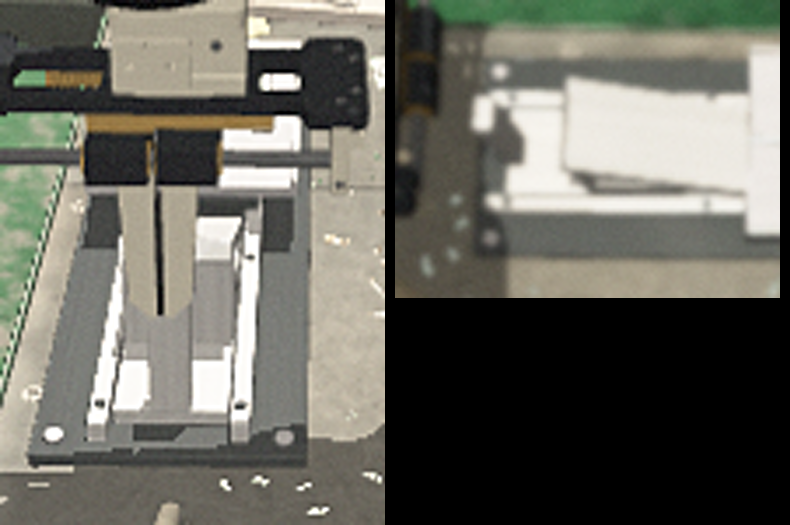

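The fingers are behind the tab, at crop (158,315). The tab foot is at about (170,410). I'll check the lateral alignment.

Run:
```python
from h import *
print(proj('side',[446.4,391.7,70]), onz('side',220+158/3.5,190+315/3.5,70))
for z,yc in((8,412),(30,385),(60,350)): print(z,onz('side',220+149/3.5,190+yc/3.5,z),onz('side',220+190/3.5,190+yc/3.5,z))
# channel rails near end (top z=20): inner edges in crop1 approx
for u in (88,107,231,249): print(u,onz('side',220+u/3.5,190+438/3.5,8))
```

```text
[265.87325478 294.14636705] [451.37047709 351.5574109   70.        ]
8 [457.58503656 351.89096337   8.        ] [436.12793301 351.34775582   8.        ]
30 [456.46230956 357.28053628  30.        ] [435.36501493 356.7280316   30.        ]
60 [454.66819109 367.35091661  60.        ] [434.12078911 366.78831127  60.        ]
88 [486.78578657 373.17097653   8.        ]
107 [477.07558273 372.92335589   8.        ]
231 [413.53787892 371.3654841    8.        ]
249 [404.28923543 371.14769792   8.        ]
```

Run:
```python
import cv2,numpy as np
a=cv2.imread('pics/side0.png');b=cv2.imread('pics/side1.png')
A=np.hstack([cv2.resize(i[255:325,245:300],None,fx=7,fy=7,interpolation=cv2.INTER_NEAREST) for i in(a,b)])
cv2.imwrite('pics/c2.png',A)
```

```text
(no output)
```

View pics/c2.png

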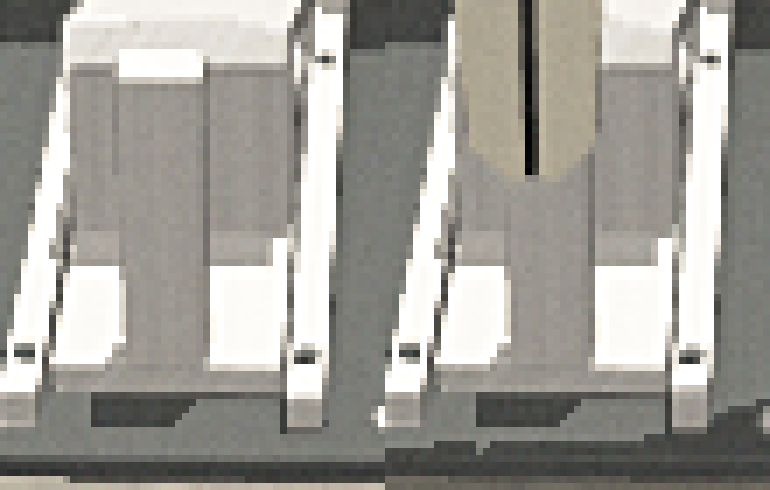

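play_rows([
  [0,0,0.005,0,0,0],
  [0,0,0.01,0,0,0],
  [0,0,0.007,0,0,0],
  [0,0,0.002,0,0,0],
  [-0.001,0,0,0,0,0],
  [-0.002,0,0,0,0,0],
  [-0.002,0,0,0,0,0],
  [-0.002,0,0,0,0,0],
  [-0.002,0,0,0,0,0],
  [-0.002,0,0,0,0,0],
  [-0.002,0,0,0,0,0],
  [-0.001,0,0,0,0,0],
  [-0.001,0,0,0,0,0],
  [-0.001,0,0,0,0,0],
  [0,0,0,0,0,0],
])

```text
t: 4.7
position: [446.7, 375.2, 45.8]
orientation: [0.0, 0.701, 0.713, 0.0]
force: [-0.5, 0.4, 0.0]
finger_gap: 0.7
gripper_force: 0.0
```

Run:
```python
import numpy as np
from h import *
a=get_image('side')[:,:,::-1];b=get_image('top')[:,:,::-1]
cv2.imwrite('pics/side2.png',a);cv2.imwrite('pics/top2.png',b)
o=bot.get_obs();print(o['position'],o['force'],proj('side',o['position']),o['t'])
A=cv2.resize(a[255:325,245:300],None,fx=7,fy=7,interpolation=cv2.INTER_NEAREST)
B=cv2.resize(b[140:210,195:250],None,fx=7,fy=7,interpolation=cv2.INTER_NEAREST)
cv2.imwrite('pics/c3.png',np.hstack([A,B]))
```

```text
[446.65635238 375.43630399  45.72739485] [0.40700874 0.74243837 0.18215645] [266.90541264 299.49679466] 4.8
```

View pics/c3.png

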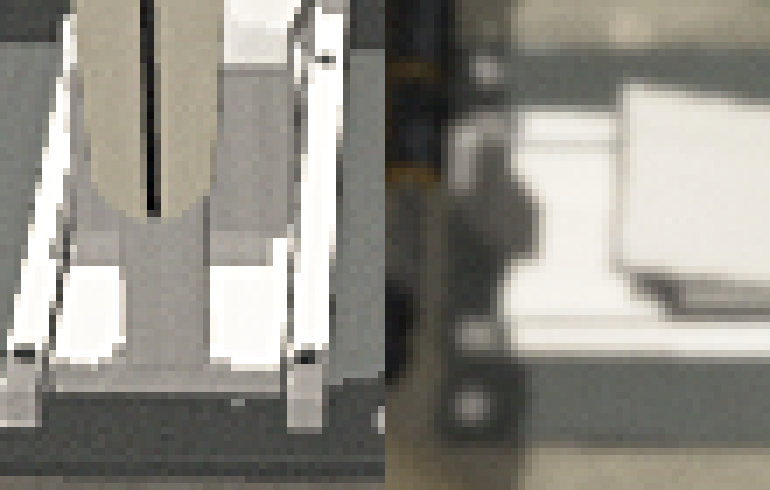

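play_rows([
  [-0.001,-0.001,0,0,0,0],
  [-0.001,0,0,0,0,0],
  [-0.001,0,0,0,0,0],
  [-0.001,0,0,0,0,0],
  [-0.001,0,0,0,0,0],
  [-0.001,0,0,0,0,0],
  [-0.001,0,0,0,0,0],
  [-0.001,0,0,0,0,0],
  [-0.001,0,0,0,0,0],
  [-0.001,0,0,0,0,0],
  [-0.001,0,0,0,0,0],
  [-0.001,0,0,0,0,0],
])

```text
t: 5.8
position: [445.9, 363.4, 45.7]
orientation: [-0.0, 0.701, 0.713, 0.0]
force: [0.2, 2.2, 0.2]
finger_gap: 0.4
gripper_force: 0.9
```

play_rows([
  [-0.001,0,0,0,0,0],
  [-0.001,0,0,0,0,0],
  [-0.001,0,0,0,0,0],
  [-0.001,0,0,0,0,0],
])

```text
t: 6.13
position: [446.0, 359.3, 45.7]
orientation: [0.0, 0.701, 0.713, 0.0]
force: [-1.1, 1.7, -0.6]
finger_gap: 0.6
gripper_force: 1.0
```

play_rows([
  [-0.001,0,0,0,0,0],
  [-0.001,0,0,0,0,0],
  [-0.001,0,0,0,0,0],
  [-0.001,0,0,0,0,0],
])

```text
t: 6.47
position: [446.7, 357.9, 46.3]
orientation: [-0.0, 0.7, 0.714, 0.002]
force: [-0.5, 9.6, 2.5]
finger_gap: 0.5
gripper_force: 5.1
```

Run:
```python
from h import *
b=get_image('top')[:,:,::-1];a=get_image('side')[:,:,::-1]
cv2.imwrite('pics/top3.png',b);cv2.imwrite('pics/side3.png',a)
# shift of the wedge back edge (top view): column where it occurs along rows
for f in('top0','top2','top3'):
    g=cv2.imread(f'pics/{f}.png',0).astype(int)
    print(f,[g[r,224:236].tolist() for r in(157,165)])
o=bot.get_obs();print(o['position'],o['force'],o['t'])
```

```text
top0 [[230, 230, 226, 209, 191, 198, 221, 230, 231, 231, 231, 232], [240, 240, 237, 222, 202, 213, 229, 232, 233, 233, 232, 232]]
top2 [[230, 228, 225, 209, 190, 201, 222, 228, 229, 231, 230, 230], [239, 240, 236, 223, 204, 214, 226, 232, 233, 232, 233, 232]]
top3 [[229, 229, 227, 228, 228, 228, 229, 229, 221, 202, 191, 207], [239, 240, 241, 241, 241, 242, 241, 239, 231, 214, 213, 226]]
[446.69077043 357.82604432  46.34526647] [-0.43751024  8.44964587  1.89216613] 6.5667
```

play_rows([
  [-0.0007,0,0,0,0,0],
  [-0.0007,0,0,0,0,0],
  [-0.0007,0,0,0,0,0],
  [-0.0007,0,0,0,0,0],
  [-0.0007,0,0,0,0,0],
])

```text
t: 6.98
position: [447.2, 356.2, 46.8]
orientation: [-0.001, 0.7, 0.714, 0.003]
force: [-0.3, 12.8, 3.2]
finger_gap: 0.3
gripper_force: 6.2
```

play_rows([
  [-0.0007,0,0,0,0,0],
  [-0.0007,0,0,0,0,0],
  [-0.0007,0,0,0,0,0],
  [-0.0007,0,0,0,0,0],
  [-0.0007,0,0,0,0,0],
])

```text
t: 7.4
position: [447.3, 352.7, 46.8]
orientation: [-0.001, 0.7, 0.714, 0.003]
force: [-0.6, 12.0, 3.3]
finger_gap: 0.5
gripper_force: 6.2
```

play_rows([
  [-0.0008,0,0,0,0,0],
  [-0.0009,0,0,0,0,0],
  [-0.0009,0,0,0,0,0],
  [-0.0009,0,0,0,0,0],
  [-0.0009,0,0,0,0,0],
  [-0.0009,0,0,0,0,0],
  [-0.0009,0,0,0,0,0],
  [-0.0009,0,0,0,0,0],
  [-0.0009,0,0,0,0,0],
  [-0.0009,0,0,0,0,0],
  [-0.0009,0,0,0,0,0],
])

```text
t: 8.32
position: [447.3, 342.5, 46.6]
orientation: [-0.001, 0.7, 0.714, 0.003]
force: [-0.1, 12.5, 2.3]
finger_gap: 0.3
gripper_force: 5.7
```

```bash
cat > look.py <<'E'
import sys
from h import *
k=sys.argv[1]; fs=[]
for n in('side','top'): cv2.imwrite(f'pics/{n}_{k}.png',get_image(n)[:,:,::-1])
o=bot.get_obs();print(np.round(o['position'],1),np.round(o['force'],1),o['t'])
a=cv2.imread(f'pics/side_{k}.png');b=cv2.imread(f'pics/top_{k}.png')
# dark hole centroid of each insert near its start (top view), subpixel
g=255-cv2.cvtColor(b,cv2.COLOR_BGR2GRAY).astype(float)
for n,(r0,r1) in dict(far=(147,160),near=(175,188)).items():
    best=[]
    w=g[r0:r1,305:352]; j=np.unravel_index(np.argmax(w),w.shape)
    y,x=j[0]+r0,j[1]+305
    p=g[y-2:y+3,x-2:x+3]; p=np.clip(p-np.median(p),0,None); Y,X=np.mgrid[y-2:y+3,x-2:x+3]
    print(n,'hole',round((p*X).sum()/p.sum(),2),round((p*Y).sum()/p.sum(),2),int(w.max()))
E
python3 look.py a
python3 - <<'E'
import cv2
g=255-cv2.cvtColor(cv2.imread('pics/top0.png'),6).astype(int)
import numpy as np
for r0,r1 in((147,160),(175,188)):
    w=g[r0:r1,305:352];j=np.unravel_index(np.argmax(w),w.shape);print(j[1]+305,j[0]+r0,w.max())
E
```

```text
[447.3 342.1  46.6] [-0.2 10.5  2.6] 8.4167
far hole 319.82 151.46 91
near hole 320.07 179.91 106
319 152 94
319 180 89
```

play_rows([
  [-0.0008,0,0,0,0,0],
  [-0.0009,0,0,0,0,0],
  [-0.0009,0,0,0,0,0],
  [-0.0009,0,0,0,0,0],
  [-0.0009,0,0,0,0,0],
  [-0.0009,0,0,0,0,0],
  [-0.0009,0,0,0,0,0],
  [-0.0009,0,0,0,0,0],
  [-0.0009,0,0,0,0,0],
  [-0.0009,0,0,0,0,0],
  [-0.0009,0,0,0,0,0],
  [-0.0009,0,0,0,0,0],
  [-0.0009,0,0,0,0,0],
])

```text
t: 9.5
position: [447.4, 330.3, 46.4]
orientation: [-0.001, 0.7, 0.714, 0.002]
force: [-0.3, 10.8, 1.6]
finger_gap: 0.6
gripper_force: 5.3
```

```bash
python3 look.py b
python3 - <<'E'
import cv2
a=cv2.imread('pics/side_b.png')[180:330,215:325];b=cv2.imread('pics/top_b.png')[130:215,195:385]
import numpy as np
A=cv2.resize(a,None,fx=3.5,fy=3.5,interpolation=2);B=cv2.resize(b,None,fx=2.1,fy=2.1,interpolation=2)
c=np.zeros((525,790,3),np.uint8);c[:A.shape[0],:A.shape[1]]=A;c[:B.shape[0],388:388+B.shape[1]]=B
cv2.imwrite('pics/c4.png',c)
E
```

```text
[447.4 330.   46.4] [-0.9  9.4  1.5] 9.6
far hole 318.35 158.33 105
near hole 320.73 179.56 86
```

View pics/c4.png

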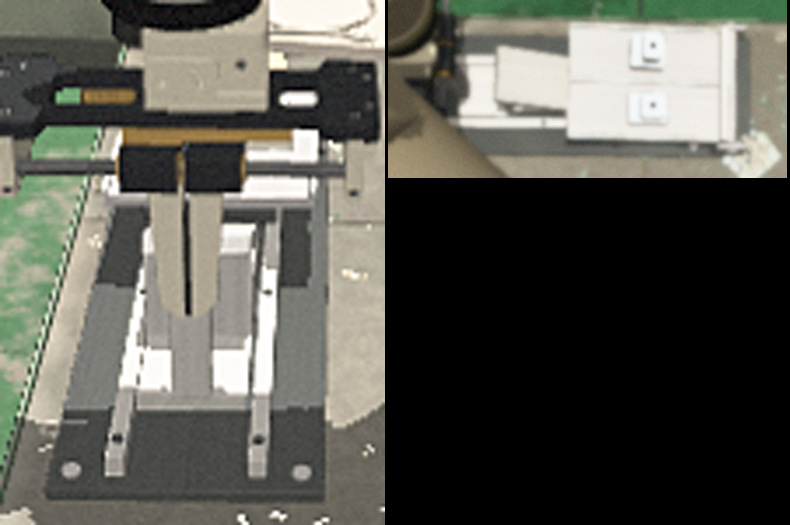

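The wedge is lifting the plate. Both inserts are still up the plate, with holes near (321,151) and (321,180) in the top view. I'll continue in smaller steps.

play_rows([
  [-0.0005,0,0,0,0,0],
  [-0.0005,0,0,0,0,0],
  [-0.0005,0,0,0,0,0],
  [-0.0005,0,0,0,0,0],
  [-0.0005,0,0,0,0,0],
  [-0.0005,0,0,0,0,0],
  [-0.0005,0,0,0,0,0],
  [-0.0005,0,0,0,0,0],
  [-0.0005,0,0,0,0,0],
  [-0.0005,0,0,0,0,0],
  [-0.0005,0,0,0,0,0],
  [-0.0005,0,0,0,0,0],
  [-0.0005,0,0,0,0,0],
  [-0.0005,0,0,0,0,0],
])

```text
t: 10.77
position: [447.4, 323.0, 46.4]
orientation: [-0.001, 0.7, 0.714, 0.002]
force: [-0.4, 10.0, 1.3]
finger_gap: 0.3
gripper_force: 5.0
```

```bash
sed -i 's/far=(147,160),near=(175,188)/far=(147,155),near=(175,185)/; s/305:352/312:348/; s/+305/+312/' look.py; sed -i "s/('side','top')/('top',)/; s/a=cv2.imread(f'pics.side_{k}.png');//" look.py; python3 look.py c
```

```text
[447.4 322.9  46.4] [-0.3 10.1  1.3] 10.8167
far hole 321.29 150.89 101
near hole 321.07 179.43 94
```

play_rows([
  [-0.0003,0,0,0,0,0],
  [-0.0003,0,0,0,0,0],
  [-0.0003,0,0,0,0,0],
  [-0.0003,0,0,0,0,0],
  [-0.0003,0,0,0,0,0],
  [-0.0003,0,0,0,0,0],
  [-0.0003,0,0,0,0,0],
  [-0.0003,0,0,0,0,0],
  [-0.0003,0,0,0,0,0],
  [-0.0003,0,0,0,0,0],
  [0,0,0,0,0,0],
  [0,0,0,0,0,0],
  [0,0,0,0,0,0],
  [0,0,0,0,0,0],
  [0,0,0,0,0,0],
])

```text
t: 12.07
position: [447.4, 319.8, 46.3]
orientation: [-0.0, 0.7, 0.714, 0.002]
force: [0.3, 9.1, 0.2]
finger_gap: 0.2
gripper_force: 4.7
```

```bash
python3 look.py d
```

```text
[447.4 319.8  46.3] [-0.7  9.7  1.6] 12.1167
far hole 321.64 150.8 102
near hole 321.34 179.29 93
```

play_rows([
  [-0.0003,0,0,0,0,0],
  [-0.0003,0,0,0,0,0],
  [-0.0003,0,0,0,0,0],
  [-0.0003,0,0,0,0,0],
  [-0.0003,0,0,0,0,0],
  [-0.0003,0,0,0,0,0],
  [-0.0003,0,0,0,0,0],
  [-0.0003,0,0,0,0,0],
  [-0.0003,0,0,0,0,0],
  [-0.0003,0,0,0,0,0],
  [0,0,0,0,0,0],
  [0,0,0,0,0,0],
  [0,0,0,0,0,0],
  [0,0,0,0,0,0],
  [0,0,0,0,0,0],
])

```text
t: 13.37
position: [447.4, 316.7, 46.3]
orientation: [-0.0, 0.7, 0.714, 0.002]
force: [-0.2, 9.8, 1.0]
finger_gap: 0.6
gripper_force: 4.6
```

```bash
python3 look.py e
```

```text
[447.5 316.7  46.3] [0.2 9.3 1.3] 13.4167
far hole 321.8 150.47 93
near hole 321.52 179.15 91
```

play_rows([
  [-0.0003,0,0,0,0,0],
  [-0.0003,0,0,0,0,0],
  [-0.0003,0,0,0,0,0],
  [-0.0003,0,0,0,0,0],
  [-0.0003,0,0,0,0,0],
  [-0.0003,0,0,0,0,0],
  [-0.0003,0,0,0,0,0],
  [-0.0003,0,0,0,0,0],
  [-0.0003,0,0,0,0,0],
  [-0.0003,0,0,0,0,0],
  [0,0,0,0,0,0],
  [0,0,0,0,0,0],
  [0,0,0,0,0,0],
  [0,0,0,0,0,0],
  [0,0,0,0,0,0],
  [0,0,0,0,0,0],
])

```text
t: 14.75
position: [447.5, 313.6, 46.2]
orientation: [-0.0, 0.7, 0.714, 0.002]
force: [-1.1, 9.6, -0.1]
finger_gap: 0.1
gripper_force: 4.5
```

```bash
python3 look.py f
```

```text
[447.5 313.6  46.3] [-0.2  9.  -0.2] 14.8
far hole 321.99 150.37 104
near hole 321.74 179.18 97
```

play_rows([
  [-0.0003,0,0,0,0,0],
  [-0.0003,0,0,0,0,0],
  [-0.0003,0,0,0,0,0],
  [-0.0003,0,0,0,0,0],
  [-0.0003,0,0,0,0,0],
  [-0.0003,0,0,0,0,0],
  [-0.0003,0,0,0,0,0],
  [-0.0003,0,0,0,0,0],
  [-0.0003,0,0,0,0,0],
  [-0.0003,0,0,0,0,0],
  [0,0,0,0,0,0],
  [0,0,0,0,0,0],
  [0,0,0,0,0,0],
  [0,0,0,0,0,0],
  [0,0,0,0,0,0],
  [0,0,0,0,0,0],
])

```text
t: 16.13
position: [447.5, 310.5, 46.2]
orientation: [-0.0, 0.7, 0.714, 0.002]
force: [0.3, 8.4, 0.4]
finger_gap: 0.6
gripper_force: 4.5
```

```bash
python3 look.py g
```

```text
[447.5 310.5  46.2] [-0.6  8.8  0.2] 16.1833
far hole 322.25 150.34 105
near hole 321.9 179.07 109
```

play_rows([
  [-0.0003,0,0,0,0,0],
  [-0.0003,0,0,0,0,0],
  [-0.0003,0,0,0,0,0],
  [-0.0003,0,0,0,0,0],
  [-0.0003,0,0,0,0,0],
  [-0.0003,0,0,0,0,0],
  [-0.0003,0,0,0,0,0],
  [-0.0003,0,0,0,0,0],
  [-0.0003,0,0,0,0,0],
  [-0.0003,0,0,0,0,0],
  [0,0,0,0,0,0],
  [0,0,0,0,0,0],
  [0,0,0,0,0,0],
  [0,0,0,0,0,0],
  [0,0,0,0,0,0],
  [0,0,0,0,0,0],
])

```text
t: 17.52
position: [447.5, 307.5, 46.2]
orientation: [-0.0, 0.7, 0.714, 0.002]
force: [-0.2, 8.8, 0.3]
finger_gap: 0.6
gripper_force: 4.4
```

```bash
python3 look.py h1
```

```text
[447.5 307.4  46.2] [0.1 8.5 1. ] 17.5667
far hole 322.57 150.15 92
near hole 322.04 178.94 104
```

play_rows([
  [-0.0003,0,0,0,0,0],
  [-0.0003,0,0,0,0,0],
  [-0.0003,0,0,0,0,0],
  [-0.0003,0,0,0,0,0],
  [-0.0003,0,0,0,0,0],
  [-0.0003,0,0,0,0,0],
  [-0.0003,0,0,0,0,0],
  [-0.0003,0,0,0,0,0],
  [-0.0003,0,0,0,0,0],
  [-0.0003,0,0,0,0,0],
  [0,0,0,0,0,0],
  [0,0,0,0,0,0],
  [0,0,0,0,0,0],
  [0,0,0,0,0,0],
  [0,0,0,0,0,0],
  [0,0,0,0,0,0],
])

```text
t: 18.9
position: [447.5, 304.4, 46.2]
orientation: [-0.0, 0.7, 0.714, 0.002]
force: [-0.0, 8.8, 1.0]
finger_gap: 0.4
gripper_force: 4.3
```

```bash
python3 look.py i
```

```text
[447.5 304.4  46.2] [-0.   8.5 -0. ] 18.95
far hole 322.76 150.22 96
near hole 322.19 178.89 91
```

play_rows([
  [-0.0003,0,0,0,0,0],
  [-0.0003,0,0,0,0,0],
  [-0.0003,0,0,0,0,0],
  [-0.0003,0,0,0,0,0],
  [-0.0003,0,0,0,0,0],
  [-0.0003,0,0,0,0,0],
  [-0.0003,0,0,0,0,0],
  [-0.0003,0,0,0,0,0],
  [-0.0003,0,0,0,0,0],
  [-0.0003,0,0,0,0,0],
  [0,0,0,0,0,0],
  [0,0,0,0,0,0],
  [0,0,0,0,0,0],
  [0,0,0,0,0,0],
  [0,0,0,0,0,0],
  [0,0,0,0,0,0],
])

```text
t: 20.28
position: [447.6, 301.3, 46.1]
orientation: [-0.0, 0.7, 0.714, 0.002]
force: [-0.8, 7.7, 0.5]
finger_gap: 0.5
gripper_force: 4.2
```

```bash
python3 look.py j
```

```text
[447.6 301.3  46.2] [ 0.4  9.  -0.5] 20.3333
far hole 322.98 150.11 111
near hole 322.38 178.85 96
```

play_rows([
  [-0.0003,0,0,0,0,0],
  [-0.0003,0,0,0,0,0],
  [-0.0003,0,0,0,0,0],
  [-0.0003,0,0,0,0,0],
  [-0.0003,0,0,0,0,0],
  [-0.0003,0,0,0,0,0],
  [-0.0003,0,0,0,0,0],
  [-0.0003,0,0,0,0,0],
  [-0.0003,0,0,0,0,0],
  [-0.0003,0,0,0,0,0],
  [0,0,0,0,0,0],
  [0,0,0,0,0,0],
  [0,0,0,0,0,0],
  [0,0,0,0,0,0],
  [0,0,0,0,0,0],
  [0,0,0,0,0,0],
])

```text
t: 21.67
position: [447.6, 298.2, 46.1]
orientation: [-0.0, 0.7, 0.714, 0.001]
force: [-1.0, 8.7, -0.3]
finger_gap: 0.6
gripper_force: 4.1
```

```bash
python3 look.py k
```

```text
[447.6 298.2  46.1] [0.1 7.8 0.9] 21.7167
far hole 323.18 149.94 108
near hole 322.62 178.63 95
```

play_rows([
  [-0.0003,0,0,0,0,0],
  [-0.0003,0,0,0,0,0],
  [-0.0003,0,0,0,0,0],
  [-0.0003,0,0,0,0,0],
  [-0.0003,0,0,0,0,0],
  [-0.0003,0,0,0,0,0],
  [-0.0003,0,0,0,0,0],
  [-0.0003,0,0,0,0,0],
  [-0.0003,0,0,0,0,0],
  [-0.0003,0,0,0,0,0],
  [0,0,0,0,0,0],
  [0,0,0,0,0,0],
  [0,0,0,0,0,0],
  [0,0,0,0,0,0],
  [0,0,0,0,0,0],
  [0,0,0,0,0,0],
])

```text
t: 23.05
position: [447.6, 295.1, 46.1]
orientation: [-0.0, 0.7, 0.714, 0.001]
force: [-0.8, 8.1, 0.7]
finger_gap: 0.4
gripper_force: 4.1
```

```bash
python3 look.py l
```

```text
[447.6 295.1  46.1] [-0.9  7.7  0.1] 23.1
far hole 323.44 149.8 95
near hole 322.78 178.6 97
```

play_rows([
  [-0.0003,0,0,0,0,0],
  [-0.0003,0,0,0,0,0],
  [-0.0003,0,0,0,0,0],
  [-0.0003,0,0,0,0,0],
  [-0.0003,0,0,0,0,0],
  [-0.0003,0,0,0,0,0],
  [-0.0003,0,0,0,0,0],
  [-0.0003,0,0,0,0,0],
  [-0.0003,0,0,0,0,0],
  [-0.0003,0,0,0,0,0],
  [0,0,0,0,0,0],
  [0,0,0,0,0,0],
  [0,0,0,0,0,0],
  [0,0,0,0,0,0],
  [0,0,0,0,0,0],
  [0,0,0,0,0,0],
])

```text
t: 24.43
position: [447.7, 292.1, 46.1]
orientation: [-0.0, 0.7, 0.714, 0.001]
force: [-0.9, 8.2, -0.6]
finger_gap: 0.5
gripper_force: 4.0
```

```bash
python3 look.py m
```

```text
[447.6 292.1  46.1] [ 0.2  8.5 -0.5] 24.4833
far hole 323.75 149.55 100
near hole 323.04 178.63 105
```

play_rows([
  [-0.0003,0,0,0,0,0],
  [-0.0003,0,0,0,0,0],
  [-0.0003,0,0,0,0,0],
  [-0.0003,0,0,0,0,0],
  [-0.0003,0,0,0,0,0],
  [-0.0003,0,0,0,0,0],
  [-0.0003,0,0,0,0,0],
  [-0.0003,0,0,0,0,0],
  [-0.0003,0,0,0,0,0],
  [-0.0003,0,0,0,0,0],
  [0,0,0,0,0,0],
  [0,0,0,0,0,0],
  [0,0,0,0,0,0],
  [0,0,0,0,0,0],
  [0,0,0,0,0,0],
  [0,0,0,0,0,0],
])

```text
t: 25.82
position: [447.7, 289.0, 46.1]
orientation: [-0.0, 0.7, 0.714, 0.001]
force: [0.9, 8.3, -0.4]
finger_gap: 0.6
gripper_force: 3.9
```

```bash
python3 look.py n
```

```text
[447.7 289.   46. ] [-0.3  8.1 -0.9] 25.8667
far hole 323.99 149.51 102
near hole 323.1 178.4 94
```

play_rows([
  [-0.0003,0,0,0,0,0],
  [-0.0003,0,0,0,0,0],
  [-0.0003,0,0,0,0,0],
  [-0.0003,0,0,0,0,0],
  [-0.0003,0,0,0,0,0],
  [-0.0003,0,0,0,0,0],
  [-0.0003,0,0,0,0,0],
  [-0.0003,0,0,0,0,0],
  [-0.0003,0,0,0,0,0],
  [-0.0003,0,0,0,0,0],
  [0,0,0,0,0,0],
  [0,0,0,0,0,0],
  [0,0,0,0,0,0],
  [0,0,0,0,0,0],
  [0,0,0,0,0,0],
  [0,0,0,0,0,0],
])

```text
t: 27.2
position: [447.7, 285.9, 46.0]
orientation: [-0.0, 0.7, 0.714, 0.001]
force: [-1.2, 7.8, -1.3]
finger_gap: 0.5
gripper_force: 3.7
```

```bash
python3 look.py o
```

```text
[447.7 285.8  46. ] [-0.1  7.1 -0.7] 27.25
far hole 324.17 149.42 97
near hole 335.48 176.98 46
```

play_rows([
  [0,0,0,0,0,0],
  [0,0,0,0,0,0],
  [0,0,0,0,0,0],
  [0,0,0,0,0,0],
  [0,0,0,0,0,0],
  [0,0,0,0,0,0],
])

```text
t: 27.75
position: [447.7, 285.9, 46.0]
orientation: [-0.0, 0.7, 0.714, 0.001]
force: [-1.4, 7.9, -0.3]
finger_gap: 0.5
gripper_force: 3.7
```

```bash
python3 look.py p
python3 - <<'E'
import cv2,numpy as np
I=[cv2.resize(cv2.imread(f'pics/top_{k}.png')[140:205,285:375],None,fx=4.2,fy=4.2,interpolation=2) for k in 'nop']
c=np.zeros((555,770,3),np.uint8);h,w=I[0].shape[:2]
c[:h,:w]=I[0];c[:h,w+5:w*2+5]=I[1];c[h+5:2*h+5,:w]=I[2]
cv2.imwrite('pics/c5.png',c)
E
```

```text
[447.7 285.9  46. ] [ 0.   8.  -0.7] 27.8
far hole 324.18 149.45 96
near hole 335.5 176.19 48
```

View pics/c5.png

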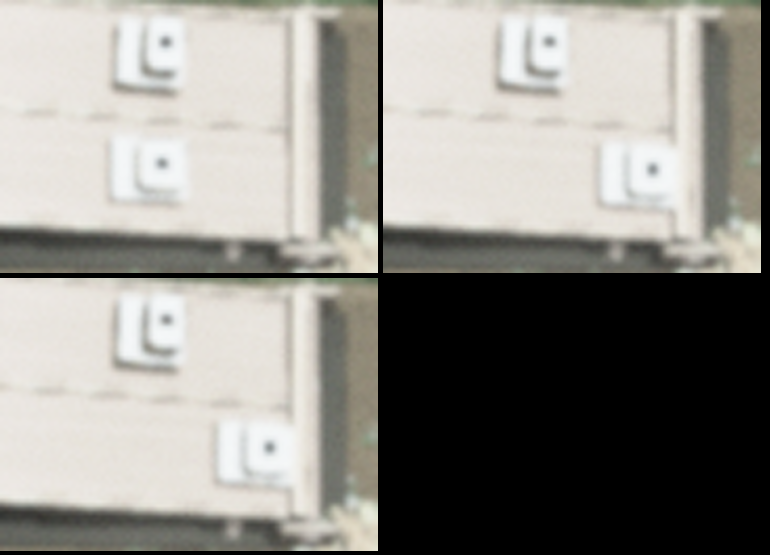

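The low insert has slid down to the stop bar (hole at about column 349) and is at rest. The tall insert hasn't moved. I'll back the fingers off the tab and raise the hand.

play_rows([
  [0.0005,0,0,0,0,0],
  [0.0005,0,0,0,0,0],
  [0.0005,0,0,0,0,0],
  [0.0005,0,0,0,0,0],
  [0.001,0,0,0,0,0],
  [0.001,0,0,0,0,0],
  [0.001,0,0,0,0,0],
  [0.003,0,0,0,0,0],
  [0.006,0,0,0,0,0],
  [0.01,0,0,0,0,0],
  [0.01,0,0,0,0,0],
  [0.01,0,-0.005,0,0,0],
  [0.01,0,-0.015,0,0,0],
  [0.01,0,-0.02,0,0,0],
  [0,0,-0.02,0,0,0],
  [0,0,-0.01,0,0,0],
  [0,0,0,0,0,0],
  [0,0,0,0,0,0],
  [0,0,0,0,0,0],
])

```text
t: 29.38
position: [445.6, 347.7, 115.0]
orientation: [-0.0, 0.701, 0.713, -0.001]
force: [-0.5, 0.3, 0.1]
finger_gap: -0.1
gripper_force: 0.0
```

```bash
sed -i 's/312:348/312:354/' look.py; python3 look.py q
python3 - <<'E'
import cv2,numpy as np
a,b=[cv2.imread(f'pics/top_{k}.png',0)[140:205,270:375].astype(float) for k in 'pq']
print(np.abs(a-b).mean(),np.abs(a-b).max(),cv2.phaseCorrelate(a,b))
E
```

```text
[445.6 347.5 114.8] [0.1 0.6 0.3] 29.4333
far hole 324.15 149.46 89
near hole 348.75 179.89 89
11.322051282051282 42.0 ((0.04292127831327264, -0.03305162009429807), 0.9752021358992786)
```

The plate is still propped and the inserts haven't moved, so I'm handing in.

```bash
python3 -c "
from bench import bot
print(bot.hand_in())"
```

```text
the job is handed in; nothing more can be done
None
```

I handed the job in at about 29.5 s of the 72 s; it returned no verdict. The low insert slid down against the stop bar at an estimated 0.23 rad tilt, the tall insert stayed up the plate, the plate is propped on the wedge, and the hand is clear. The slide happened between two pictures, so I didn't measure its speed.

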